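# Tip the spent batteries through the sprung hatch of the collecting box

## Task

Empty the blue tray of four spent batteries into the grey battery collecting box: lower the tray's open nose onto the sprung steel flap of the hatch and press the flap down with it (not with the gripper) before tipping, then tip the tray and keep its nose holding the flap open until all four have rolled inside, none being spilt. Then lift the tray away so that the flap springs shut, and stand the empty tray upright on its cork mat again, leaving the other things on the table where they are.

Things in the scene. Friction and masses are not known exactly. Their poses are not given: they have to be found in the camera images.
- tray: Blue parts tray with the 4 batteries, 150 long (x) x 60 wide (y), walls 3 thick, 90 g empty. Origin: centre of underside; +x = open nose, z up. Walls 42 high at the rear (x -75 to +10), 32 in front; no front wall: from x = +46 the floor ramps up 25 degrees to the nose lip. Keeps batteries tilted nose-down under 20 degrees; 45 to 60 empties it. A thin ledge sticks out 12 behind the back wall.
- tray_lip (a point): Middle of the tray's nose lip, its front upper edge: 73 mm ahead of the tray's origin, 15 mm above its underside.
- tray_grip (a point): Good grasp point, across the tray's 60 mm width between the rear side walls: 40 mm behind the tray's origin, 27 mm above its underside.
- cell0: Spent C-size battery: black and steel cylinder, 26 diameter, 50 long, 65 g, lying across the tray (its own y is the cylinder axis). Origin: its centre.
- cell1: Spent C-size battery: black and steel cylinder, 26 diameter, 50 long, 65 g, lying across the tray (its own y is the cylinder axis). Origin: its centre.
- cell2: Spent C-size battery: black and steel cylinder, 26 diameter, 50 long, 65 g, lying across the tray (its own y is the cylinder axis). Origin: its centre.
- cell3: Spent C-size battery: black and steel cylinder, 26 diameter, 50 long, 65 g, lying across the tray (its own y is the cylinder axis). Origin: its centre.
- mat: Flat cork mat, 220 (x) x 140 (y) x 3 mm thick, fixed; the tray stands on it. Origin: centre of its underside; the tray's nose points roughly along the mat's +x.
- collecting_box: Grey sheet-steel battery box, fixed, empty: 180 deep (x) x 200 wide (y). Origin: centre of underside; front faces its own -x, +x points from the front into the box. The top slopes up 15 degrees, from 150 high in front to 198 at the back. In it is the hatch, 112 wide (y), x from -64 to +34 mm, closed by the steel flap.
- flap (a joint): Angle (rad) of the steel flap, 97 long x 108 wide: 0 shut, flush with the sloping top; positive as pressed down into the box, to 1.15. Hinged along the hatch's front edge, free edge at the far side: pressed down it is a slide into the box. A spring shuts it; opening takes 0.10 N m at first, 0.19 at 0.6 rad (2 to 4 N at 50 to 60 mm from the hinge). At 0.5 rad batteries pass freely.
- hatch_hinge (a point): Middle of the flap's hinge line (along the box's y), on the top skin at the hatch's front edge: 64 mm before the box's origin, 157 mm high.
- hatch_far_edge (a point): Middle of the hatch's far edge, where the shut flap's free edge lies: 34 mm behind the box's origin, 183 mm high.
- reel_tray: Bystander: a second blue tray of the same shape, holding three small wooden reels (22 mm) and no batteries. Origin under its centre.
- pencil_mug: Bystander: white mug of pencils, 76 diameter, 95 high, pencils to 160. Origin under its centre.
- glue_bottle: Bystander: white glue bottle, 54 diameter, 150 high. Origin under its centre.
- tape_roll: Bystander: roll of clear tape lying flat, 90 diameter, 19 high. Origin under its centre.
- screwdriver: Bystander: screwdriver lying on the table, 170 long.
- glue_stick: Bystander: white glue stick standing up, 26 diameter, 95 high. Origin under its centre.
- lantern: Bystander: small grey camping lantern, 84 diameter, 124 high, wire bail to 150. Origin under its centre.
There are look-alikes about, which are no part of the job. Leave any orange look-alike of the tray alone.

How it is judged:
By the outcome, as a careful person would: the job done as asked, in the order asked, and still so for the second after the job is handed in, with the robot touching nothing.
It also fails if it takes over 64 s, if anything falls off the work surface, if the arm or the gripper's body presses on something with over 40 N, if the wrist force passes 120 N, or if a joint passes its speed limit or range.

## Robot

A 6-joint arm with a two-finger parallel gripper is mounted at the origin on the work surface. World frame = base frame: x ahead of the robot, y to its left, z up, the work surface at z = 0. Lengths are in m, angles in rad, forces in N, time in s.
With the tool pointing down it reaches from about 0.25 to 0.725 m from the base axis. Payload 4 kg.
Tool frame: the origin (TCP) lies at the very end of the fingers, on their centre line; the grasp point (between the pads) lies robot.grip_point_offset behind it (robot.grip_point_offset is the distance from the TCP to the grasp point, in m); z points along the fingers, y is the line along which they close (so a half turn about z gives the same grasp; the last joint's range is limited). The gripper opens to 85 mm and grips with 20 to 120 N. Pads are 22 mm wide; open, the fingers measure 114 mm over their backs; the gripper's body (76 mm by 85 mm) begins 54 mm behind the grasp point. The pads swing forward as they close: fully open they stand 13 mm farther back than shut.
Start: joints at [0, 0.241, 0.005, 1.335, 0, 1.571], TCP at [0.5, -0, 0.231] pointing down, gripper open.
Joint ranges: [-2.72, 2.72], [-1.05, 1.87], [-1.09, 1.28], [-1.99, 2.15], [-1.42, 1.44], [-3.14, 3.14]. Speed limits (rad/s): [2.79, 2.79, 3.14, 3.14, 3.14, 3.14].

## Interface

Orientations are given as a 3x3 rotation matrix whose columns are the frame's x, y, z axes.
In Python, from station import robot gives the robot as it stands.
- The arm moves only by the tool carry_out, never from a script. Its argument "rows" is a list of rows, each an object with "twist": the turn, a rotation vector about the tool's x, y, z in degrees, a list of three; "offset": the shift along the tool's x, y, z in cm, a list of three; "jaw": the opening, from -1 (shut) to 1 (fully open), so that 0 is half open. A call has 1 to 20 rows; each row shifts and turns the commanded pose from where the row before left it, along the tool's axes as they then stand; what a row does not reach is not made up. A row lasts 1/10 s, in which the tool goes at most 50 mm and 8.59 degrees, less where a joint would pass 70% of its speed; a pose out of reach is approached as far as the arm can. A call with a gripper value outside its range is refused whole. The fingers move at their own pace and stop on an object; "squeeze" is the grip in N (left out, the last holds). Time passes only in rows, so rows that do not move let the fingers close. It gives the time, the measured TCP pose, the force, the opening and the grip force at its end, in the units of the state.
- robot.observe(): the state, without advancing time (a new reading comes with each control period).
- robot.snapshot(name): name is "scene" or "side" or "wrist"; returns the picture (480x640x3 uint8, red, green, blue); there is no depth.
- robot.camera_params(name): a dict with "camera_matrix" (3x3 intrinsics, pixels), "k1" (the pictures are not rectified: a ray, as slopes to the right and down, at radius r is drawn at 1 + k1 r^2 times it, then the intrinsics apply), "cam_to_world" (4x4, takes a point from camera to world coordinates). Camera axes: x right, y up, looking along -z (the intrinsics and any distortion apply to the point x, -y, -z); pixel columns grow to the right and rows downward; lengths in m; the calibration is good to about 2 mm. A picture is of the moment at which its call begins: read the wrist's pose just before it. camera_params takes no time and is no camera call; for the wrist camera it gives the pose at the moment of the call.
- robot.hand_in(): hands the job in; it is judged then, once.
The state is a dict: "time": time; "joints": joint angles; "joint_velocities": joint speeds; "tau": joint torques, N m; "position": TCP position; "orientation": TCP orientation; "force": force on the tool from outside, world axes, zero at the start; "torque": the same for the moment, N m; "gripper_width": finger opening in m; "finger_force": force on a finger pad.
Only numpy, scipy, OpenCV 4.12 (cv2) and the standard library are available. Lean on these libraries where they do the work, as an engineer would, in place of code of your own. Each camera call takes 0.05 s, during which the arm holds its last target. There are 200 camera calls.

## Working session

There is one attempt and no reset: what is moved stays moved. The work goes in short steps, Python scripts to look and compute and a tool call to move; the robot and the scene stay as the last step left them, time stands still between calls to the robot, and variables do not carry over. Pictures are saved under pics/ and viewed, at most 10 in all, crops included, and the job is handed in when it is done.

Besides the shell and the picture viewer there is one more tool, called as name(argument=value, ...), one argument or row to a line, values as JSON. carry_out: Moves the arm, as the interface text tells. Its arguments: {"type":"object","properties":{"rows":{"type":"array","items":{"type":"object","properties":{"twist":{"type":"array","items":{"type":"number"}},"offset":{"type":"array","items":{"type":"number"}},"jaw":{"type":"number"}}}},"squeeze":{"type":"number"}},"required":["rows"]}

```bash
ls; mkdir -p pics
python3 - <<'E'
from station import robot
import cv2,numpy as np
for n in("scene","side"):
    cv2.imwrite(f"pics/{n}0.png",robot.snapshot(n)[:,:,::-1])
    p=robot.camera_params(n);print(n,p["k1"],np.round(p["camera_matrix"],1).tolist(),np.round(p["cam_to_world"],3).tolist())
print(robot.grip_point_offset, robot.observe()["time"])
E
```

```text
pics
scene -0.006934474001695684 [[434.5, 0.0, 324.6], [0.0, 434.5, 234.5], [0.0, 0.0, 1.0]] [[0.218, -0.654, 0.725, 1.288], [0.976, 0.136, -0.171, -0.207], [0.013, 0.744, 0.668, 0.881], [0.0, 0.0, 0.0, 1.0]]
side 0.03332346654671606 [[460.1, 0.0, 319.8], [0.0, 460.1, 238.5], [0.0, 0.0, 1.0]] [[-0.965, 0.183, -0.186, 0.295], [-0.26, -0.635, 0.727, 0.711], [0.015, 0.751, 0.661, 0.776], [0.0, 0.0, 0.0, 1.0]]
0.0187 0.1
```

View pics/scene0.png

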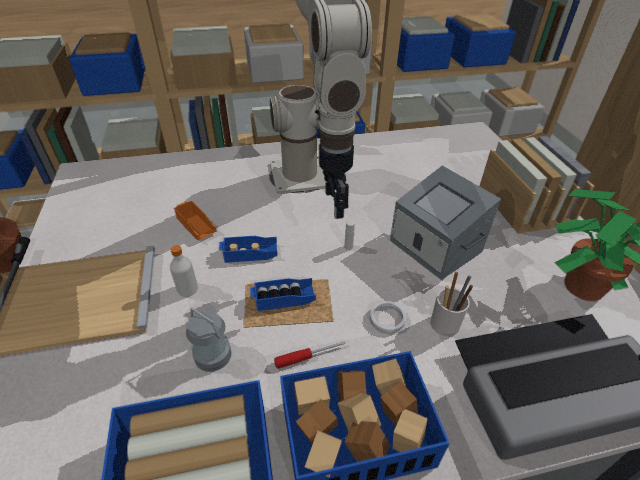

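View pics/side0.png

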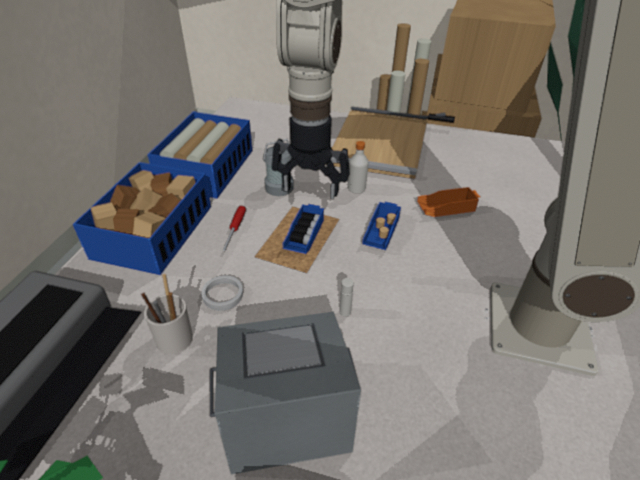

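The scene view shows three tray-like things. The blue tray at (283,293) stands on the cork mat and holds black and steel cylinders, so it is the one meant. The blue tray at (250,249) holds wooden reels, and the orange one at (195,220) is a look-alike. The box is at (445,218) in the scene view and (287,385) in the side view. I'll confirm this in enlarged crops.

```bash
cat > h.py <<'E'
import cv2,numpy as np
from station import robot
def ray(n,uv,p=None):
    p=p or robot.camera_params(n);K=np.array(p["camera_matrix"]);T=np.array(p["cam_to_world"])
    d=np.linalg.solve(K,[uv[0],uv[1],1.])[:2];s=d.copy()
    for _ in range(20): s=d/(1+p["k1"]*(s@s))
    return T[:3,3],T[:3,:3]@np.array([s[0],-s[1],-1.])
def plane(n,uv,z,p=None):
    o,d=ray(n,uv,p);return o+d*(z-o[2])/d[2]
def tri(obs):
    A=np.zeros((3,3));b=np.zeros(3);R=[ray(*o) for o in obs]
    for o,d in R:
        d=d/np.linalg.norm(d);M=np.eye(3)-np.outer(d,d);A+=M;b+=M@o
    x=np.linalg.solve(A,b)
    return x,max(np.linalg.norm(np.cross(x-o,d))/np.linalg.norm(d) for o,d in R)
def proj(n,X,p=None):
    p=p or robot.camera_params(n);T=np.array(p["cam_to_world"]);K=np.array(p["camera_matrix"])
    c=T[:3,:3].T@(np.array(X)-T[:3,3]);s=np.array([c[0],-c[1]])/-c[2];s=s*(1+p["k1"]*(s@s))
    return K[:2,:2]@s+K[:2,2]
E
python3 - <<'E'
import cv2,numpy as np
a=cv2.imread("pics/scene0.png");b=cv2.imread("pics/side0.png")
r=lambda i,x,y:cv2.resize(i[y:y+75,x:x+100],(400,300),interpolation=cv2.INTER_CUBIC)
q=lambda i,x,y:cv2.resize(i[y:y+120,x:x+160],(400,300),interpolation=cv2.INTER_CUBIC)
cv2.imwrite("pics/c1.png",np.vstack([np.hstack([r(a,240,260),r(b,255,195)]),np.hstack([q(a,365,160),q(b,205,305)])]))
E
```

```text
(no output)
```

View pics/c1.png

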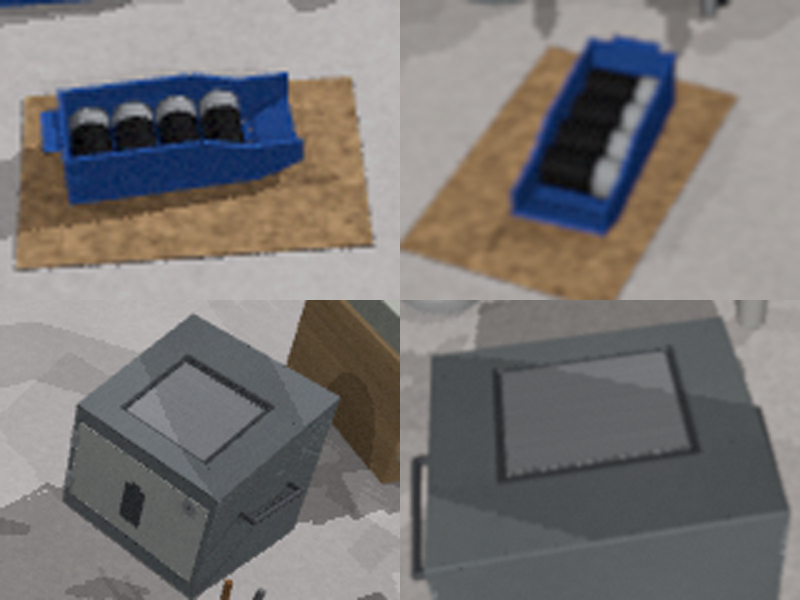

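```bash
cat > m.py <<'E'
from h import *
S=lambda x,y:(365+x/2.5,160+(y-300)/2.5); D=lambda x,y:(205+(x-400)/2.5,305+(y-300)/2.5)
P={}
for k,s,d in [("FL",(122,407),(670,347)),("BL",(188,357),(698,452)),("BR",(273,407),(500,480)),("FR",(207,462),(497,368)),
 ("tFL",(78,405),(722,319)),("tBL",(195,315),(788,512)),("tBR",(340,400),(428,570)),("tFR",(218,500),(431,355))]:
    x,e=tri([("scene",S(*s)),("side",D(*d))]);P[k]=x;print(k,np.round(x*1000,1),round(e*1000,1))
for a,b in [("FL","FR"),("FL","BL"),("FR","BR"),("tFL","tFR"),("tFL","tBL")]:
    v=P[b]-P[a];print(a,b,np.linalg.norm(v)*1000,np.degrees(np.arctan2(v[1],v[0])))
s=lambda x,y:(240+x/4,260+y/4);d=lambda x,y:(255+(x-400)/4,195+y/4)
print("tray")
for n,uv,z in [("scene",s(68,158),.045),("scene",s(60,92),.045),("scene",s(288,74),.035),("scene",s(300,143),.035),("scene",s(72,203),.003),
 ("side",d(590,40),.045),("side",d(675,58),.045)]:
    print(n,uv,np.round(plane(n,uv,z)*1000,1))
print("mat")
for n,uv in [("scene",s(22,98)),("scene",s(350,78)),("scene",s(373,245)),("scene",s(16,268)),("side",d(547,45)),("side",d(737,95)),("side",d(618,300)),("side",d(402,250))]:
    print(n,np.round(plane(n,uv,.003)*1000,1))
# top face mask for tray from blue
for n in("scene","side"):
    im=cv2.imread(f"pics/{n}0.png");h=cv2.cvtColor(im,cv2.COLOR_BGR2HSV);m=cv2.inRange(h,(105,120,60),(125,255,255))
    c,_=cv2.findContours(m,0,2)
    for q in c:
        if 300<cv2.contourArea(q)<5000: print(n,cv2.boundingRect(q),cv2.approxPolyDP(q,2,True)[:,0].tolist())
E
python3 m.py
```

```text
FL [424.5 244.1 158. ] 1.6
BL [382.8 334.  183.4] 2.4
BR [488.  383.3 184.8] 2.6
FR [529.7 293.9 159.7] 3.4
tFL [398.5 203.6 147.9] 2.1
tBL [323.3 366.1 197. ] 2.6
tBR [501.8 449.4 194.6] 3.5
tFR [578.6 287.5 150.3] 1.3
FL FR 116.43150931159981 25.329773226279006
FL BL 102.37385376010428 114.88785552917335
FR BR 101.87178062545469 115.00569295782824
tFL tFR 198.64067457165956 24.988508486113865
tFL tBL 185.73531216138286 114.84356484179891
tray
scene (257.0, 299.5) [ 580.6 -207.9   45. ]
scene (255.0, 283.0) [ 525.4 -207.2   45. ]
scene (312.0, 278.5) [531.3 -59.9  35. ]
scene (315.0, 295.75) [590.2 -64.   35. ]
scene (258.0, 310.75) [ 582.1 -209.3    3. ]
side (302.5, 205.0) [ 578.9 -209.7   45. ]
side (323.75, 209.5) [ 520.6 -206.6   45. ]
mat
scene [ 487.3 -232.6    3. ]
scene [514.9 -13.9   3. ]
scene [653.2 -31.    3. ]
scene [ 624.7 -248.     3. ]
side [ 622.1 -248.8    3. ]
side [ 483.5 -231.9    3. ]
side [506.7 -25.    3. ]
side [644.1 -30.    3. ]
scene (101, 380, 172, 100) [[258, 380], [112, 408], [101, 479], [111, 479], [113, 476], [117, 432], [121, 432], [118, 417], [129
[... 721 characters left out ...]
, 60], [84, 95], [139, 90], [131, 59]]
scene (400, 17, 116, 55) [[401, 29], [401, 34], [405, 37], [400, 39], [406, 40], [403, 68], [401, 67], [404, 71], [448, 66], [455, 40], [453, 32], [456, 32], [451, 31], [448, 24], [450, 21], [462, 29], [461, 33], [469, 34], [466, 38], [461, 38], [465, 37], [465, 40], [469, 37], [468, 45], [463, 46], [464, 49], [463, 46], [467, 46], [462, 63], [464, 66], [505, 63], [515, 34], [511, 28], [473, 32], [453, 17], [446, 20], [447, 33], [409, 35]]
side (283, 205, 41, 48) [[314, 205], [302, 206], [283, 243], [284, 248], [306, 252], [322, 221], [323, 209]]
side (363, 202, 37, 48) [[386, 202], [378, 205], [363, 239], [365, 244], [384, 249], [399, 212], [399, 207]]
```

The enlarged crop confirms it: the tray on the mat holds four black and steel cells, with its nose to the right (scene px ~(313,287)) and its ledge to the left. The hatch measures 116 x 102 mm at z 158 to 184 and the top edge is 199 mm, all as specified. The box yaw is 115°. The tray origin is about (555,-133) mm with a heading of about 87°.

```bash
cat > plan.py <<'E'
from h import *
from scipy.spatial.transform import Rotation as R
def cur():
    s=robot.observe();return np.array(s["orientation"]),np.array(s["position"])
def rows(c,t,n,label=""):
    "equal rows taking pose c to t in n steps"
    rel=R.from_matrix(c[0].T@t[0]).as_rotvec();r=R.from_rotvec(rel/n).as_matrix()
    M=sum(np.linalg.matrix_power(r,k) for k in range(n))
    print(label,n,"rows twist",np.round(np.degrees(rel)/n,2).tolist(),"offset",np.round(100*np.linalg.solve(M,c[0].T@(t[1]-c[1])),3).tolist())
Z=np.array([0,0,1.])
def tool(head,pitch,sy=1):
    "tool orientation for a tray heading (deg) and nose-down pitch; tool y along sy*tray y; z=-tray z"
    h=np.radians(head);p=np.radians(pitch);f=np.array([np.cos(h),np.sin(h),0])
    tx=f*np.cos(p)-Z*np.sin(p);tz=f*np.sin(p)+Z*np.cos(p);ty=np.cross(tz,tx)
    return np.column_stack([np.cross(sy*ty,-tz),sy*ty,-tz])
E
python3 - <<'E'
from plan import *
c=cur();print(np.round(c[0],3),c[1])
for sy in(1,-1):
    t=tool(87,0,sy);print(sy);rows(c,(t,np.array([.553,-.173,.12])),15);rows(c,(tool(115,55,sy),c[1]),10)
robot.camera_params("wrist")
print(np.round(c[0].T@(np.array(robot.camera_params("wrist")["cam_to_world"])[:3,3]-c[1]),3))
E
```

```text
[[ 0.     1.    -0.002]
 [ 1.    -0.     0.   ]
 [ 0.    -0.002 -1.   ]] [ 4.99410181e-01 -4.52939914e-06  2.30477847e-01]
1
 15 rows twist [-0.0, -0.01, -11.8] offset [-0.777, -1.692, 0.738]
 10 rows twist [-7.26, 1.62, 13.93] offset [0.0, -0.0, 0.0]
-1
 15 rows twist [-0.01, 0.0, 0.2] offset [-1.144, 0.386, 0.736]
 10 rows twist [-1.21, -5.41, -2.3] offset [0.0, 0.0, 0.0]
[ 0.077 -0.    -0.143]
```

carry_out(
  rows=[
    {"twist":[0,0,0.2],"offset":[-1.14,0.39,0.7],"jaw":1},
    {"twist":[0,0,0.2],"offset":[-1.14,0.39,0.7],"jaw":1},
    {"twist":[0,0,0.2],"offset":[-1.14,0.39,0.7],"jaw":1},
    {"twist":[0,0,0.2],"offset":[-1.14,0.39,0.7],"jaw":1},
    {"twist":[0,0,0.2],"offset":[-1.14,0.39,0.7],"jaw":1},
    {"twist":[0,0,0.2],"offset":[-1.14,0.39,0.7],"jaw":1},
    {"twist":[0,0,0.2],"offset":[-1.14,0.39,0.7],"jaw":1},
    {"twist":[0,0,0.2],"offset":[-1.14,0.39,0.7],"jaw":1},
    {"twist":[0,0,0.2],"offset":[-1.14,0.39,0.7],"jaw":1},
    {"twist":[0,0,0.2],"offset":[-1.14,0.39,0.7],"jaw":1},
    {"twist":[0,0,0.2],"offset":[-1.14,0.39,0.7],"jaw":1},
    {"twist":[0,0,0.2],"offset":[-1.14,0.39,0.7],"jaw":1},
    {"twist":[0,0,0.2],"offset":[-1.14,0.39,0.7],"jaw":1},
    {"twist":[0,0,0.2],"offset":[-1.14,0.39,0.7],"jaw":1},
    {"twist":[0,0,0.2],"offset":[-1.14,0.39,0.7],"jaw":1},
    {"twist":[0,0,0],"offset":[0,0,0],"jaw":1},
    {"twist":[0,0,0],"offset":[0,0,0],"jaw":1},
  ],
)

```text
time: 1.8
position: [0.5541, -0.1725, 0.126]
orientation: [[0.053, 0.999, -0.001], [0.999, -0.053, 0.001], [0.001, -0.001, -1.0]]
force: [-0.2, 0.3, 0.3]
gripper_width: 0.0855
finger_force: 0.0
```

Run:
```python
from plan import *
s=robot.observe();print(s["time"],np.round(s["position"],4),np.round(s["orientation"],3).tolist())
p=robot.camera_params("wrist");im=robot.snapshot("wrist")[:,:,::-1];cv2.imwrite("pics/w1.png",im)
import json;json.dump({k:np.array(v).tolist() for k,v in p.items()},open("w1.json","w"))
```

```text
1.8 [ 0.5541 -0.1725  0.126 ] [[0.053, 0.999, -0.001], [0.999, -0.053, 0.001], [0.001, -0.001, -1.0]]
```

View pics/w1.png

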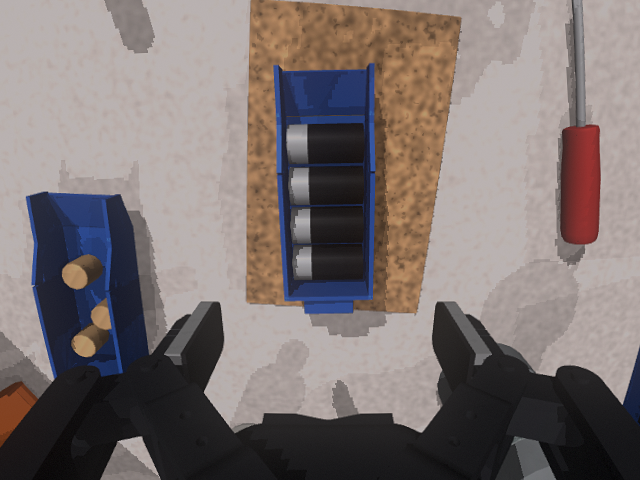

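The wrist view shows the tray with four cells. The front wall tops end at (275,66) and (374,64), the rear wall corners are at (284,300) and (373,299), and the lip is at about y=70. I'll refine the pose from these.

Run:
```python
from plan import *
import json
p=json.load(open("w1.json"))
q=[plane("wrist",u,z,p)*1000 for u,z in [((275,66),.035),((374,64),.035),((284,300),.045),((373,299),.045)]]
print(np.round(q,1))
f=(q[0]+q[1])/2-(q[2]+q[3])/2;print(np.degrees(np.arctan2(f[1],f[0])),np.hypot(*f[:2]))
for a,b in((2,0),(3,1)):
    v=q[b]-q[a];print(np.degrees(np.arctan2(v[1],v[0])))
g=f/np.hypot(*f[:2]);m=(q[2]+q[3])/2
print("rear mid",m,"origin",(m+75*g)[:2],"grip",(m+35*g)[:2])
```

```text
[[ 528.5  -61.3   35. ]
 [ 587.3  -63.3   35. ]
 [ 522.3 -209.6   45. ]
 [ 582.8 -212.    45. ]]
87.93058767029056 148.5536571616639
87.59357192065829
88.26677062325291
rear mid [ 552.54733741 -210.79994531   45.        ] origin [ 555.2556029  -135.84885927] grip [ 553.81119464 -175.82277183]
```

carry_out(
  rows=[
    {"twist":[0,0,-0.7],"offset":[-0.25,0,1.4],"jaw":1},
    {"offset":[0,0,1.4],"twist":[0,0,0],"jaw":1},
    {"offset":[0,0,1.4],"twist":[0,0,0],"jaw":1},
    {"offset":[0,0,1.4],"twist":[0,0,0],"jaw":1},
    {"offset":[0,0,1.4],"twist":[0,0,0],"jaw":1},
    {"offset":[0,0,1.4],"twist":[0,0,0],"jaw":1},
    {"offset":[0,0,1.4],"twist":[0,0,0],"jaw":1},
    {"offset":[0,0,1.0],"twist":[0,0,0],"jaw":1},
    {"offset":[0,0,0.6],"twist":[0,0,0],"jaw":1},
    {"offset":[0,0,0.4],"twist":[0,0,0],"jaw":1},
    {"offset":[0,0,0],"twist":[0,0,0],"jaw":1},
    {"offset":[0,0,0],"twist":[0,0,0],"jaw":1},
    {"offset":[0,0,0],"twist":[0,0,0],"jaw":0.4},
    {"offset":[0,0,0],"twist":[0,0,0],"jaw":0.2},
    {"offset":[0,0,0],"twist":[0,0,0],"jaw":0},
    {"offset":[0,0,0],"twist":[0,0,0],"jaw":-0.2},
    {"offset":[0,0,0],"twist":[0,0,0],"jaw":-0.2},
    {"offset":[0,0,0],"twist":[0,0,0],"jaw":-0.2},
  ],
  squeeze=40,
)

```text
time: 3.65
position: [0.5546, -0.1751, 0.009]
orientation: [[0.04, 0.999, 0.001], [0.999, -0.04, -0.001], [-0.0, 0.001, -1.0]]
force: [0.2, -0.8, 5.9]
gripper_width: 0.0595
finger_force: 44.9
```

carry_out(
  rows=[
    {"offset":[0,0,0],"twist":[0,0,0],"jaw":-0.2},
    {"offset":[0,0,0],"twist":[0,0,0],"jaw":-0.2},
    {"offset":[0,0,-0.3],"twist":[0,0,0],"jaw":-0.2},
    {"offset":[0,0,-0.7],"twist":[0,0,0],"jaw":-0.2},
    {"offset":[0,0,-1],"twist":[0,0,0],"jaw":-0.2},
    {"offset":[0,0,-2],"twist":[0,0,0],"jaw":-0.2},
    {"offset":[0,0,-2],"twist":[0,0,0],"jaw":-0.2},
    {"offset":[0,0,-2],"twist":[0,0,0],"jaw":-0.2},
    {"offset":[0,0,-2],"twist":[0,0,0],"jaw":-0.2},
    {"offset":[0,0,-2],"twist":[0,0,0],"jaw":-0.2},
    {"offset":[0,0,-2],"twist":[0,0,0],"jaw":-0.2},
    {"offset":[0,0,-2],"twist":[0,0,0],"jaw":-0.2},
    {"offset":[0,0,-2],"twist":[0,0,0],"jaw":-0.2},
    {"offset":[0,0,-2],"twist":[0,0,0],"jaw":-0.2},
    {"offset":[0,0,-2],"twist":[0,0,0],"jaw":-0.2},
    {"offset":[0,0,-1],"twist":[0,0,0],"jaw":-0.2},
    {"offset":[0,0,0],"twist":[0,0,0],"jaw":-0.2},
  ],
  squeeze=100,
)

```text
time: 5.35
position: [0.555, -0.1751, 0.2402]
orientation: [[0.04, 0.999, 0.003], [0.999, -0.04, -0.001], [-0.001, 0.003, -1.0]]
force: [0.2, 0.9, -3.3]
gripper_width: 0.0585
finger_force: 107.8
```

```bash
cat >> plan.py <<'E'
bh=115;b=np.array([np.cos(np.radians(bh)),np.sin(np.radians(bh)),0])
H=np.array([.4773,.2691,.157]);LIP=np.array([.1135,0,-.009])  # lip in tool frame
def pose(u,w,pitch):
    "tool pose with lip u,w mm from hinge (along b, up)"
    o=tool(bh,pitch,-1);return o,H+b*u/1e3+Z*w/1e3-o@LIP
E
python3 - <<'E'
from plan import *
c=cur()
W=[(80,75,0),(80,75,17),(80,25,17),(80,-4.5,17),(68,-16,36),(56,-28,55)]
ps=[c]+[pose(*w) for w in W];ns=[25,5,8,10,10,10]
for i,n in enumerate(ns): rows(ps[i],ps[i+1],n,str(W[i])); print(np.round(ps[i+1][1],3))
E
```

```text
(80, 75, 0) 25 rows twist [0.01, 0.0, -1.09] offset [1.69, 0.061, 0.068]
[0.491 0.239 0.223]
(80, 75, 17) 5 rows twist [0.0, -3.4, -0.0] offset [-0.033, -0.0, -0.675]
[0.49  0.241 0.257]
(80, 25, 17) 8 rows twist [0.0, 0.0, 0.0] offset [0.183, 0.0, 0.598]
[0.49  0.241 0.207]
(80, -4.5, 17) 10 rows twist [0.0, 0.0, 0.0] offset [0.086, 0.0, 0.282]
[0.49  0.241 0.177]
(68, -16, 36) 10 rows twist [-0.0, -1.9, 0.0] offset [-0.083, -0.0, -0.221]
[0.49  0.243 0.2  ]
(56, -28, 55) 10 rows twist [-0.0, -1.9, -0.0] offset [-0.025, 0.0, -0.206]
[0.484 0.254 0.217]
```

carry_out(
  rows=[
    {"offset":[0.8,0.06,0.07],"twist":[0,0,-1.1],"jaw":-0.2},
    {"offset":[1.7,0.06,0.07],"twist":[0,0,-1.1],"jaw":-0.2},
    {"offset":[1.7,0.06,0.07],"twist":[0,0,-1.1],"jaw":-0.2},
    {"offset":[1.7,0.06,0.07],"twist":[0,0,-1.1],"jaw":-0.2},
    {"offset":[1.7,0.06,0.07],"twist":[0,0,-1.1],"jaw":-0.2},
    {"offset":[1.7,0.06,0.07],"twist":[0,0,-1.1],"jaw":-0.2},
    {"offset":[1.7,0.06,0.07],"twist":[0,0,-1.1],"jaw":-0.2},
    {"offset":[1.7,0.06,0.07],"twist":[0,0,-1.1],"jaw":-0.2},
    {"offset":[1.7,0.06,0.07],"twist":[0,0,-1.1],"jaw":-0.2},
    {"offset":[1.7,0.06,0.07],"twist":[0,0,-1.1],"jaw":-0.2},
    {"offset":[1.7,0.06,0.07],"twist":[0,0,-1.1],"jaw":-0.2},
    {"offset":[1.7,0.06,0.07],"twist":[0,0,-1.1],"jaw":-0.2},
    {"offset":[1.7,0.06,0.07],"twist":[0,0,-1.1],"jaw":-0.2},
    {"offset":[1.7,0.06,0.07],"twist":[0,0,-1.1],"jaw":-0.2},
    {"offset":[1.7,0.06,0.07],"twist":[0,0,-1.1],"jaw":-0.2},
    {"offset":[1.7,0.06,0.07],"twist":[0,0,-1.1],"jaw":-0.2},
    {"offset":[1.7,0.06,0.07],"twist":[0,0,-1.1],"jaw":-0.2},
    {"offset":[1.7,0.06,0.07],"twist":[0,0,-1.1],"jaw":-0.2},
    {"offset":[1.7,0.06,0.07],"twist":[0,0,-1.1],"jaw":-0.2},
    {"offset":[1.7,0.06,0.07],"twist":[0,0,-1.1],"jaw":-0.2},
  ],
)

```text
time: 7.35
position: [0.5171, 0.1538, 0.2244]
orientation: [[-0.339, 0.941, 0.0], [0.941, 0.339, 0.0], [0.0, 0.0, -1.0]]
force: [-1.1, -0.6, -3.6]
gripper_width: 0.059
finger_force: 107.6
```

carry_out(
  rows=[
    {"offset":[1.7,0.06,0.07],"twist":[0,0,-1.1],"jaw":-0.2},
    {"offset":[1.7,0.06,0.07],"twist":[0,0,-1.1],"jaw":-0.2},
    {"offset":[1.7,0.06,0.07],"twist":[0,0,-1.1],"jaw":-0.2},
    {"offset":[1.3,0.06,0],"twist":[0,0,-1.1],"jaw":-0.2},
    {"offset":[0.8,0.06,0],"twist":[0,0,-0.8],"jaw":-0.2},
    {"offset":[0.4,0,0],"twist":[0,0,0],"jaw":-0.2},
    {"offset":[0,0,0],"twist":[0,0,0],"jaw":-0.2},
    {"offset":[0,0,0],"twist":[0,0,0],"jaw":-0.2},
    {"offset":[0,0,0],"twist":[0,0,0],"jaw":-0.2},
  ],
)

```text
time: 8.25
position: [0.4926, 0.2235, 0.2222]
orientation: [[-0.42, 0.907, 0.0], [0.907, 0.42, -0.0], [-0.0, -0.0, -1.0]]
force: [-0.8, -0.9, -2.5]
gripper_width: 0.059
finger_force: 107.6
```

Run:
```python
from plan import *
c=cur();print(c[1])
W=[(80,75,17),(80,25,17)]
ps=[c]+[pose(*w) for w in W];ns=[8,8]
for i,n in enumerate(ns): rows(ps[i],ps[i+1],n,str(W[i]))
a=robot.snapshot("scene")[:,:,::-1];d=robot.snapshot("side")[:,:,::-1]
for n,i in(("scene",a),("side",d)):print(n,proj(n,c[1]+c[0]@LIP))
q=lambda i,x,y:cv2.resize(i[y:y+200,x:x+160],(400,500),interpolation=cv2.INTER_CUBIC)
cv2.imwrite("pics/c2.png",np.hstack([q(a,350,90),q(d,230,240)]))
```

```text
[0.49259246 0.22346645 0.22221579]
(80, 75, 17) 8 rows twist [-0.0, -2.12, -0.02] offset [0.151, 0.068, -0.455]
(80, 25, 17) 8 rows twist [0.0, 0.0, 0.0] offset [0.183, 0.0, 0.598]
scene [449.98273059 181.04696952]
side [283.32244288 333.52430203]
```

View pics/c2.png

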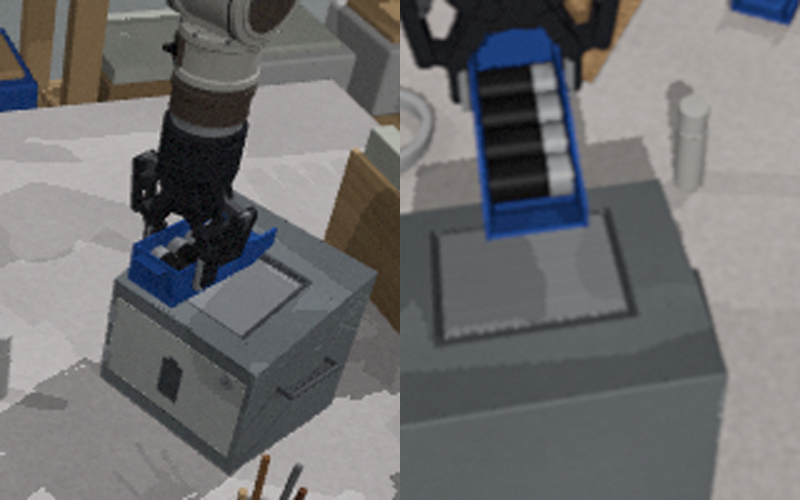

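The side crop puts the lip at image px (285,333), against a prediction of (283,333). All four cells are in the tray and it is centred on the hatch. Next I pitch to 17° and lower.

carry_out(
  rows=[
    {"offset":[0.15,0.07,-0.45],"twist":[0,-2.1,0],"jaw":-0.2},
    {"offset":[0.15,0.07,-0.45],"twist":[0,-2.1,0],"jaw":-0.2},
    {"offset":[0.15,0.07,-0.45],"twist":[0,-2.1,0],"jaw":-0.2},
    {"offset":[0.15,0.07,-0.45],"twist":[0,-2.1,0],"jaw":-0.2},
    {"offset":[0.15,0.07,-0.45],"twist":[0,-2.1,0],"jaw":-0.2},
    {"offset":[0.15,0.07,-0.45],"twist":[0,-2.1,0],"jaw":-0.2},
    {"offset":[0.15,0.07,-0.45],"twist":[0,-2.1,0],"jaw":-0.2},
    {"offset":[0.15,0.07,-0.45],"twist":[0,-2.1,0],"jaw":-0.2},
    {"offset":[0.18,0,0.6],"twist":[0,0,0],"jaw":-0.2},
    {"offset":[0.18,0,0.6],"twist":[0,0,0],"jaw":-0.2},
    {"offset":[0.18,0,0.6],"twist":[0,0,0],"jaw":-0.2},
    {"offset":[0.18,0,0.6],"twist":[0,0,0],"jaw":-0.2},
    {"offset":[0.18,0,0.6],"twist":[0,0,0],"jaw":-0.2},
    {"offset":[0.18,0,0.6],"twist":[0,0,0],"jaw":-0.2},
    {"offset":[0.18,0,0.6],"twist":[0,0,0],"jaw":-0.2},
    {"offset":[0.18,0,0.6],"twist":[0,0,0],"jaw":-0.2},
    {"offset":[0,0,0],"twist":[0,0,0],"jaw":-0.2},
    {"offset":[0,0,0],"twist":[0,0,0],"jaw":-0.2},
  ],
)

```text
time: 10.15
position: [0.4905, 0.2412, 0.206]
orientation: [[-0.403, 0.907, 0.122], [0.868, 0.421, -0.262], [-0.289, -0.0, -0.957]]
force: [-0.4, -0.8, -2.6]
gripper_width: 0.0591
finger_force: 107.8
```

Run:
```python
from plan import *
c=cur();L=c[1]+c[0]@LIP-H;print(c[1],"lip u,w,lat",L@b*1e3,L[2]*1e3,np.cross(b,L)[2]*1e3,"pitch",np.degrees(np.arcsin(-c[0][2,0])))
W=[(80,-4.5,17),(68,-16,36),(56,-28,55)]
ps=[c]+[pose(*w) for w in W];ns=[12,12,12]
for i,n in enumerate(ns): rows(ps[i],ps[i+1],n,str(W[i]))
```

```text
[0.49051821 0.24119404 0.20604564] lip u,w,lat 80.3761639199037 24.842223507087702 -0.3749801938848045 pitch 16.807304160652308
(80, -4.5, 17) 12 rows twist [-0.0, -0.02, -0.01] offset [0.068, -0.002, 0.232]
(68, -16, 36) 12 rows twist [-0.0, -1.58, 0.0] offset [-0.069, -0.0, -0.184]
(56, -28, 55) 12 rows twist [-0.0, -1.58, -0.0] offset [-0.021, 0.0, -0.172]
```

carry_out(
  rows=[
    {"offset":[0.07,0,0.23],"twist":[0,0,0],"jaw":-0.2},
    {"offset":[0.07,0,0.23],"twist":[0,0,0],"jaw":-0.2},
    {"offset":[0.07,0,0.23],"twist":[0,0,0],"jaw":-0.2},
    {"offset":[0.07,0,0.23],"twist":[0,0,0],"jaw":-0.2},
    {"offset":[0.07,0,0.23],"twist":[0,0,0],"jaw":-0.2},
    {"offset":[0.07,0,0.23],"twist":[0,0,0],"jaw":-0.2},
    {"offset":[0.07,0,0.23],"twist":[0,0,0],"jaw":-0.2},
    {"offset":[0.07,0,0.23],"twist":[0,0,0],"jaw":-0.2},
    {"offset":[0.07,0,0.23],"twist":[0,0,0],"jaw":-0.2},
    {"offset":[0.07,0,0.23],"twist":[0,0,0],"jaw":-0.2},
    {"offset":[0.07,0,0.23],"twist":[0,0,0],"jaw":-0.2},
    {"offset":[0.07,0,0.23],"twist":[0,0,0],"jaw":-0.2},
    {"offset":[0,0,0],"twist":[0,0,0],"jaw":-0.2},
    {"offset":[0,0,0],"twist":[0,0,0],"jaw":-0.2},
  ],
)

```text
time: 11.55
position: [0.4907, 0.241, 0.1774]
orientation: [[-0.403, 0.907, 0.122], [0.868, 0.421, -0.263], [-0.29, 0.0, -0.957]]
force: [1.3, -0.5, -0.0]
gripper_width: 0.0586
finger_force: 108.1
```

Run:
```python
from plan import *
c=cur();L=c[1]+c[0]@LIP-H;print(c[1],"lip u,w,lat",L@b*1e3,L[2]*1e3,np.cross(b,L)[2]*1e3,"pitch",np.degrees(np.arcsin(-c[0][2,0])))
W=[(68,-16,36),(56,-28,55)]
ps=[c]+[pose(*w) for w in W];ns=[12,12,12]
for i,n in enumerate(ns[:2]): rows(ps[i],ps[i+1],n,str(W[i]))
a=robot.snapshot("scene")[:,:,::-1];d=robot.snapshot("side")[:,:,::-1]
for n,i in(("scene",a),("side",d)):print(n,proj(n,c[1]+c[0]@LIP))
q=lambda i,x,y:cv2.resize(i[y:y+120,x:x+96],(400,500),interpolation=cv2.INTER_CUBIC)
cv2.imwrite("pics/c3.png",np.hstack([q(a,390,140),q(d,240,270)]))
```

```text
[0.49072375 0.24098042 0.17740601] lip u,w,lat 80.08243317559571 -3.8578650542731854 -0.5167821531513461 pitch 16.838444661573266
(68, -16, 36) 12 rows twist [-0.0, -1.6, -0.01] offset [-0.068, -0.002, -0.181]
(56, -28, 55) 12 rows twist [-0.0, -1.58, -0.0] offset [-0.021, 0.0, -0.172]
scene [449.18399928 203.71672342]
side [282.5894117  372.98722835]
```

View pics/c3.png

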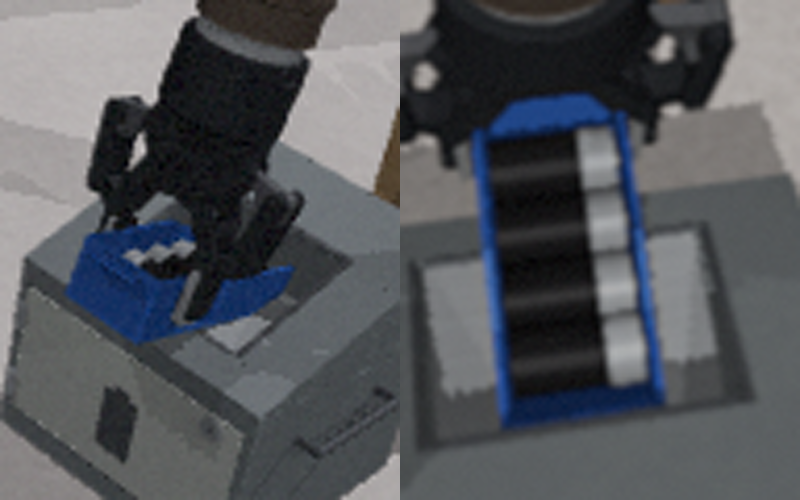

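The side crop shows the flap pressed down by the nose (lip at px ~(283,371), as predicted) with all four cells still in the tray. Now I tip.

carry_out(
  rows=[
    {"offset":[-0.07,0,-0.18],"twist":[0,-1.6,0],"jaw":-0.2},
    {"offset":[-0.07,0,-0.18],"twist":[0,-1.6,0],"jaw":-0.2},
    {"offset":[-0.07,0,-0.18],"twist":[0,-1.6,0],"jaw":-0.2},
    {"offset":[-0.07,0,-0.18],"twist":[0,-1.6,0],"jaw":-0.2},
    {"offset":[-0.07,0,-0.18],"twist":[0,-1.6,0],"jaw":-0.2},
    {"offset":[-0.07,0,-0.18],"twist":[0,-1.6,0],"jaw":-0.2},
    {"offset":[-0.07,0,-0.18],"twist":[0,-1.6,0],"jaw":-0.2},
    {"offset":[-0.07,0,-0.18],"twist":[0,-1.6,0],"jaw":-0.2},
    {"offset":[-0.07,0,-0.18],"twist":[0,-1.6,0],"jaw":-0.2},
    {"offset":[-0.07,0,-0.18],"twist":[0,-1.6,0],"jaw":-0.2},
    {"offset":[-0.07,0,-0.18],"twist":[0,-1.6,0],"jaw":-0.2},
    {"offset":[-0.07,0,-0.18],"twist":[0,-1.6,0],"jaw":-0.2},
  ],
)

```text
time: 12.85
position: [0.49, 0.2427, 0.2008]
orientation: [[-0.34, 0.907, 0.249], [0.732, 0.421, -0.535], [-0.59, 0.0, -0.807]]
force: [-2.0, 2.4, 3.7]
gripper_width: 0.0587
finger_force: 108.5
```

carry_out(
  rows=[
    {"offset":[-0.02,0,-0.17],"twist":[0,-1.6,0],"jaw":-0.2},
    {"offset":[-0.02,0,-0.17],"twist":[0,-1.6,0],"jaw":-0.2},
    {"offset":[-0.02,0,-0.17],"twist":[0,-1.6,0],"jaw":-0.2},
    {"offset":[-0.02,0,-0.17],"twist":[0,-1.6,0],"jaw":-0.2},
    {"offset":[-0.02,0,-0.17],"twist":[0,-1.6,0],"jaw":-0.2},
    {"offset":[-0.02,0,-0.17],"twist":[0,-1.6,0],"jaw":-0.2},
    {"offset":[-0.02,0,-0.17],"twist":[0,-1.6,0],"jaw":-0.2},
    {"offset":[-0.02,0,-0.17],"twist":[0,-1.6,0],"jaw":-0.2},
    {"offset":[-0.02,0,-0.17],"twist":[0,-1.6,0],"jaw":-0.2},
    {"offset":[-0.02,0,-0.17],"twist":[0,-1.6,0],"jaw":-0.2},
    {"offset":[-0.02,0,-0.17],"twist":[0,-1.6,0],"jaw":-0.2},
    {"offset":[-0.02,0,-0.17],"twist":[0,-1.6,0],"jaw":-0.2},
    {"offset":[0,0,0],"twist":[0,0,0],"jaw":-0.2},
    {"offset":[0,0,0],"twist":[0,0,0],"jaw":-0.2},
    {"offset":[0,0,0],"twist":[0,0,0],"jaw":-0.2},
    {"offset":[0,0,0],"twist":[0,0,0],"jaw":-0.2},
    {"offset":[0,0,0],"twist":[0,0,0],"jaw":-0.2},
    {"offset":[0,0,0],"twist":[0,0,0],"jaw":-0.2},
    {"offset":[0,0,0],"twist":[0,0,0],"jaw":-0.2},
    {"offset":[0,0,0],"twist":[0,0,0],"jaw":-0.2},
  ],
)

```text
time: 14.85
position: [0.4845, 0.2542, 0.2165]
orientation: [[-0.24, 0.907, 0.346], [0.518, 0.421, -0.745], [-0.821, -0.0, -0.571]]
force: [-2.2, 1.0, 1.1]
gripper_width: 0.059
finger_force: 108.5
```

```bash
cat > s.py <<'E'
from plan import *
import sys
c=cur();L=c[1]+c[0]@LIP-H;print(c[1],"lip u,w,lat",L@b*1e3,L[2]*1e3,np.cross(b,L)[2]*1e3,"pitch",np.degrees(np.arcsin(-c[0][2,0])))
a=robot.snapshot("scene")[:,:,::-1];d=robot.snapshot("side")[:,:,::-1]
q=lambda i,x,y:cv2.resize(i[y:y+150,x:x+120],(400,500),interpolation=cv2.INTER_CUBIC)
cv2.imwrite(sys.argv[1],np.hstack([q(a,380,120),q(d,230,250)]))
E
python3 s.py pics/c4.png
```

```text
[0.48446744 0.25418979 0.21649971] lip u,w,lat 55.616702648681084 -28.570191269485374 -0.3211850882905917 pitch 55.20467494996062
```

View pics/c4.png

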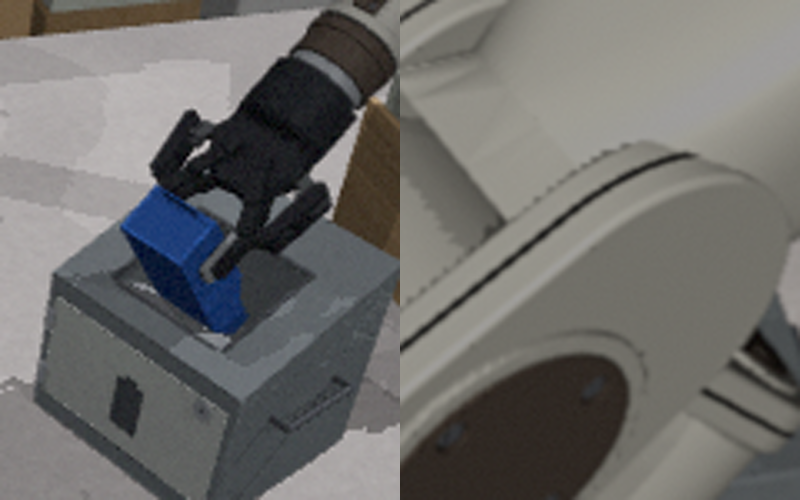

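```bash
python3 -c "
from h import *
cv2.imwrite('pics/w2.png',robot.snapshot('wrist')[:,:,::-1])"
```

```text
(no output)
```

View pics/w2.png

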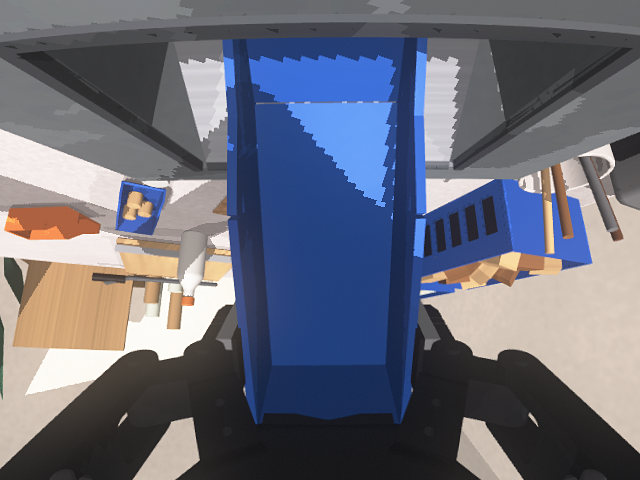

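The wrist view shows the tray completely empty, with its nose in the hatch. I hold it there a moment, then lift straight up.

carry_out(
  rows=[
    {"offset":[0,0,0],"twist":[0,0,0],"jaw":-0.2},
    {"offset":[0,0,0],"twist":[0,0,0],"jaw":-0.2},
    {"offset":[0,0,0],"twist":[0,0,0],"jaw":-0.2},
    {"offset":[0,0,0],"twist":[0,0,0],"jaw":-0.2},
    {"offset":[0,0,0],"twist":[0,0,0],"jaw":-0.2},
    {"offset":[0,0,0],"twist":[0,0,0],"jaw":-0.2},
    {"offset":[-0.41,0,-0.29],"twist":[0,0,0],"jaw":-0.2},
    {"offset":[-0.82,0,-0.57],"twist":[0,0,0],"jaw":-0.2},
    {"offset":[-0.82,0,-0.57],"twist":[0,0,0],"jaw":-0.2},
    {"offset":[-0.82,0,-0.57],"twist":[0,0,0],"jaw":-0.2},
    {"offset":[-0.82,0,-0.57],"twist":[0,0,0],"jaw":-0.2},
    {"offset":[-0.82,0,-0.57],"twist":[0,0,0],"jaw":-0.2},
    {"offset":[-0.82,0,-0.57],"twist":[0,0,0],"jaw":-0.2},
    {"offset":[-0.82,0,-0.57],"twist":[0,0,0],"jaw":-0.2},
    {"offset":[-0.82,0,-0.57],"twist":[0,0,0],"jaw":-0.2},
    {"offset":[-0.82,0,-0.57],"twist":[0,0,0],"jaw":-0.2},
    {"offset":[-0.82,0,-0.57],"twist":[0,0,0],"jaw":-0.2},
    {"offset":[0,0,0],"twist":[0,0,0],"jaw":-0.2},
  ],
)

```text
time: 16.8
position: [0.4847, 0.2546, 0.3229]
orientation: [[-0.239, 0.907, 0.347], [0.519, 0.421, -0.744], [-0.821, 0.002, -0.571]]
force: [-0.9, 0.4, -1.1]
gripper_width: 0.0583
finger_force: 108.1
```

Run:
```python
from plan import *
c=cur();g=tool(87.7,0,-1)
a=(tool(115,0,-1),np.array([.5,.2,.27]));t=(g,np.array([.5547,-.1751,.12]));u=(g,np.array([.5547,-.1751,.0095]))
rows(c,a,12);rows(a,t,20);rows(t,u,10);print(c[1],robot.observe()["joints"])
cv2.imwrite('pics/s5.png',robot.snapshot('scene')[:,:,::-1])
```

```text
12 rows twist [0.01, 4.6, -0.01] offset [-0.192, -0.077, 0.639]
 20 rows twist [0.0, 0.0, 1.36] offset [-1.909, -0.125, 0.75]
 10 rows twist [0.0, 0.0, 0.0] offset [0.0, 0.0, 1.105]
[0.4847425  0.25463531 0.32294395] [ 0.90222926  0.60609217  0.41999624  1.95745448 -0.82310127  2.29515233]
```

carry_out(
  rows=[
    {"offset":[-0.2,-0.08,0.64],"twist":[0,4.6,0],"jaw":-0.2},
    {"offset":[-0.2,-0.08,0.64],"twist":[0,4.6,0],"jaw":-0.2},
    {"offset":[-0.2,-0.08,0.64],"twist":[0,4.6,0],"jaw":-0.2},
    {"offset":[-0.2,-0.08,0.64],"twist":[0,4.6,0],"jaw":-0.2},
    {"offset":[-0.2,-0.08,0.64],"twist":[0,4.6,0],"jaw":-0.2},
    {"offset":[-0.2,-0.08,0.64],"twist":[0,4.6,0],"jaw":-0.2},
    {"offset":[-0.2,-0.08,0.64],"twist":[0,4.6,0],"jaw":-0.2},
    {"offset":[-0.2,-0.08,0.64],"twist":[0,4.6,0],"jaw":-0.2},
    {"offset":[-0.2,-0.08,0.64],"twist":[0,4.6,0],"jaw":-0.2},
    {"offset":[-0.2,-0.08,0.64],"twist":[0,4.6,0],"jaw":-0.2},
    {"offset":[-0.2,-0.08,0.64],"twist":[0,4.6,0],"jaw":-0.2},
    {"offset":[-0.2,-0.08,0.64],"twist":[0,4.6,0],"jaw":-0.2},
  ],
)

```text
time: 18.05
position: [0.4994, 0.1983, 0.2683]
orientation: [[-0.421, 0.907, -0.002], [0.907, 0.421, 0.002], [0.003, -0.0, -1.0]]
force: [-0.3, -0.9, -1.5]
gripper_width: 0.059
finger_force: 108.1
```

carry_out(
  rows=[
    {"offset":[-1.9,-0.12,0],"twist":[0,0,1.36],"jaw":-0.2},
    {"offset":[-1.9,-0.12,0],"twist":[0,0,1.36],"jaw":-0.2},
    {"offset":[-1.9,-0.12,0],"twist":[0,0,1.36],"jaw":-0.2},
    {"offset":[-1.9,-0.12,0],"twist":[0,0,1.36],"jaw":-0.2},
    {"offset":[-1.9,-0.12,0],"twist":[0,0,1.36],"jaw":-0.2},
    {"offset":[-1.9,-0.12,0],"twist":[0,0,1.36],"jaw":-0.2},
    {"offset":[-1.9,-0.12,0],"twist":[0,0,1.36],"jaw":-0.2},
    {"offset":[-1.9,-0.12,0],"twist":[0,0,1.36],"jaw":-0.2},
    {"offset":[-1.9,-0.12,0],"twist":[0,0,1.36],"jaw":-0.2},
    {"offset":[-1.9,-0.12,0],"twist":[0,0,1.36],"jaw":-0.2},
    {"offset":[-1.9,-0.12,0],"twist":[0,0,1.36],"jaw":-0.2},
    {"offset":[-1.9,-0.12,0],"twist":[0,0,1.36],"jaw":-0.2},
    {"offset":[-1.9,-0.12,0],"twist":[0,0,1.36],"jaw":-0.2},
    {"offset":[-1.9,-0.12,0],"twist":[0,0,1.36],"jaw":-0.2},
    {"offset":[-1.9,-0.12,1],"twist":[0,0,1.36],"jaw":-0.2},
    {"offset":[-1.9,-0.12,2],"twist":[0,0,1.36],"jaw":-0.2},
    {"offset":[-1.9,-0.12,2],"twist":[0,0,1.36],"jaw":-0.2},
    {"offset":[-1.9,-0.12,2],"twist":[0,0,1.36],"jaw":-0.2},
    {"offset":[-1.9,-0.12,2],"twist":[0,0,1.36],"jaw":-0.2},
    {"offset":[-1.9,-0.12,2],"twist":[0,0,1.36],"jaw":-0.2},
  ],
)

```text
time: 20.05
position: [0.5537, -0.1751, 0.1571]
orientation: [[0.041, 0.999, -0.002], [0.999, -0.041, -0.0], [-0.0, -0.002, -1.0]]
force: [-0.4, -0.4, -0.8]
gripper_width: 0.0589
finger_force: 108.3
```

carry_out(
  rows=[
    {"offset":[0,0,2],"twist":[0,0,0],"jaw":-0.2},
    {"offset":[0,0,2],"twist":[0,0,0],"jaw":-0.2},
    {"offset":[0,0,2],"twist":[0,0,0],"jaw":-0.2},
    {"offset":[0,0,0],"twist":[0,0,0],"jaw":-0.2},
    {"offset":[0,0,0],"twist":[0,0,0],"jaw":-0.2},
    {"offset":[0,0,0],"twist":[0,0,0],"jaw":-0.2},
  ],
)

```text
time: 20.65
position: [0.5553, -0.1746, 0.0999]
orientation: [[0.04, 0.999, 0.002], [0.999, -0.04, -0.001], [-0.001, 0.002, -1.0]]
force: [0.1, -0.0, -1.0]
gripper_width: 0.0587
finger_force: 108.2
```

Run:
```python
from plan import *
c=cur();g=tool(87.7,0,-1)
u=(g,np.array([.5547,-.1751,.0095]))
rows(c,u,10);print(c[1])
a=robot.snapshot('scene')[:,:,::-1];d=robot.snapshot('side')[:,:,::-1]
q=lambda i,x,y,w:cv2.resize(i[y:y+w*5//8,x:x+w],(400,250),interpolation=cv2.INTER_CUBIC)
cv2.imwrite('pics/c5.png',np.vstack([np.hstack([q(a,370,160,150),q(d,200,300,170)]),np.hstack([q(a,200,200,200),q(d,230,150,200)])]))
```

```text
10 rows twist [0.01, 0.0, 0.0] offset [-0.005, -0.006, 0.904]
[ 0.55526571 -0.17463333  0.09985114]
```

View pics/c5.png

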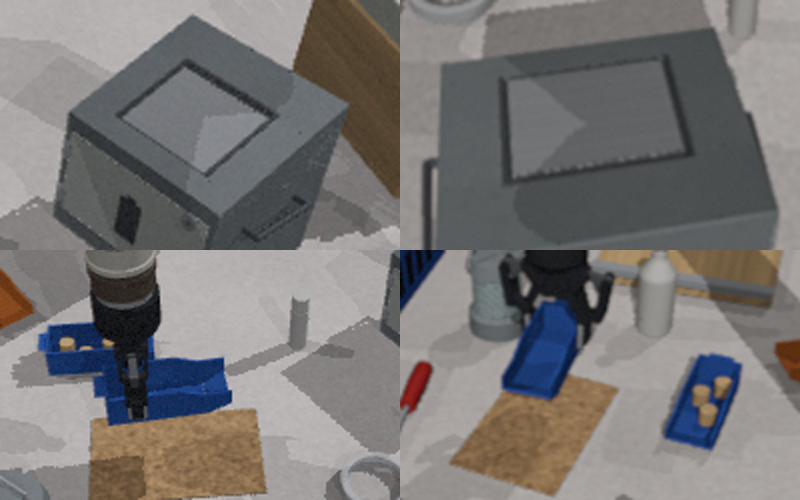

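The pictures show the flap shut again, no cells outside the box, and the empty tray hanging above the mat. Now I lower it.

carry_out(
  rows=[
    {"offset":[0,0,1.4],"twist":[0,0,0],"jaw":-0.2},
    {"offset":[0,0,1.4],"twist":[0,0,0],"jaw":-0.2},
    {"offset":[0,0,1.4],"twist":[0,0,0],"jaw":-0.2},
    {"offset":[0,0,1.4],"twist":[0,0,0],"jaw":-0.2},
    {"offset":[0,0,1.2],"twist":[0,0,0],"jaw":-0.2},
    {"offset":[0,0,0.8],"twist":[0,0,0],"jaw":-0.2},
    {"offset":[0,0,0.6],"twist":[0,0,0],"jaw":-0.2},
    {"offset":[0,0,0.4],"twist":[0,0,0],"jaw":-0.2},
    {"offset":[0,0,0.2],"twist":[0,0,0],"jaw":-0.2},
    {"offset":[0,0,0.1],"twist":[0,0,0],"jaw":-0.2},
    {"offset":[0,0,0],"twist":[0,0,0],"jaw":-0.2},
    {"offset":[0,0,0],"twist":[0,0,0],"jaw":-0.2},
    {"offset":[0,0,0],"twist":[0,0,0],"jaw":-0.2},
  ],
)

```text
time: 22.05
position: [0.5548, -0.1745, 0.0101]
orientation: [[0.04, 0.999, 0.001], [0.999, -0.04, -0.0], [-0.0, 0.001, -1.0]]
force: [0.6, -0.2, -0.5]
gripper_width: 0.0591
finger_force: 108.2
```

carry_out(
  rows=[
    {"offset":[0,0,0.1],"twist":[0,0,0],"jaw":-0.2},
    {"offset":[0,0,0],"twist":[0,0,0],"jaw":-0.2},
    {"offset":[0,0,0],"twist":[0,0,0],"jaw":0.45},
    {"offset":[0,0,0],"twist":[0,0,0],"jaw":0.6},
    {"offset":[0,0,0],"twist":[0,0,0],"jaw":0.8},
    {"offset":[0,0,0],"twist":[0,0,0],"jaw":1},
    {"offset":[0,0,0],"twist":[0,0,0],"jaw":1},
    {"offset":[0,0,0],"twist":[0,0,0],"jaw":1},
    {"offset":[0,0,0],"twist":[0,0,0],"jaw":1},
    {"offset":[0,0,-0.5],"twist":[0,0,0],"jaw":1},
    {"offset":[0,0,-1],"twist":[0,0,0],"jaw":1},
    {"offset":[0,0,-2],"twist":[0,0,0],"jaw":1},
    {"offset":[0,0,-2],"twist":[0,0,0],"jaw":1},
    {"offset":[0,0,-2],"twist":[0,0,0],"jaw":1},
    {"offset":[0,0,-2],"twist":[0,0,0],"jaw":1},
    {"offset":[0,0,-2],"twist":[0,0,0],"jaw":1},
    {"offset":[0,0,-2],"twist":[0,0,0],"jaw":1},
    {"offset":[0,0,-2],"twist":[0,0,0],"jaw":1},
    {"offset":[0,0,0],"twist":[0,0,0],"jaw":1},
    {"offset":[0,0,0],"twist":[0,0,0],"jaw":1},
  ],
)

```text
time: 24.05
position: [0.5549, -0.1745, 0.1646]
orientation: [[0.04, 0.999, 0.002], [0.999, -0.04, -0.001], [-0.0, 0.002, -1.0]]
force: [-0.6, -0.6, -0.3]
gripper_width: 0.0854
finger_force: 0.0
```

Run:
```python
from h import *
print(robot.observe()["time"]);cv2.imwrite('pics/s6.png',robot.snapshot('scene')[:,:,::-1])
```

```text
24.05
```

View pics/s6.png

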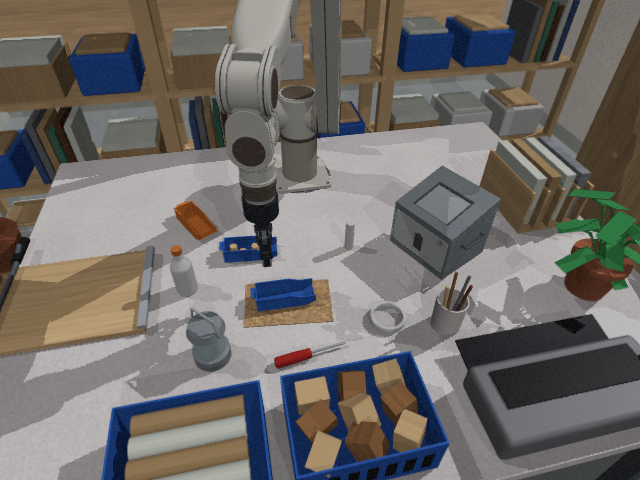

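The empty tray stands on the mat at (283,293), the flap is shut at (443,202), the bystanders have not moved, and no cells are loose on the table.

```bash
python3 -c "
from station import robot
print(robot.hand_in())"
```

```text
the job is handed in; nothing more can be done
None
```

I emptied all four batteries into the collecting box, the flap sprang shut, and the empty tray stands upright on its mat with everything else where it was; I handed the job in at about 24 s, and no verdict came back.

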